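# Centre the stain-remover bottle on its stand

### The arm

A 7-joint arm with a two-finger parallel gripper is mounted at the origin on the work surface. World frame = base frame: x ahead of the robot, y to its left, z up, the work surface at z = 0. Lengths are in m, angles in rad, forces in N, time in s.
With the tool pointing down it reaches from about 0.4 to 0.85 m from the base axis. Payload 10.4 kg.
Tool frame: the origin (TCP) lies midway between the tips of the shut fingers; the grasp point (between the pads) lies 19 mm behind it (robot.hold_point_z is the distance from the TCP to the grasp point, in m); z points along the fingers, y is the line along which they close (so a half turn about z gives the same grasp; the last joint's range is limited). The gripper opens to 85 mm and grips with 20 to 120 N. Pads are 22 mm wide; open, the fingers measure 114 mm over their backs; the gripper's body (76 mm by 85 mm) begins 54 mm behind the grasp point. The pads swing forward as they close: fully open they stand 13 mm farther back than shut.
Start: joints at [1.101, 0.332, -0.065, 1.46, 0.022, 1.35, -0.088], TCP at [0.27, -0.564, 0.231] pointing down, gripper open.
Joint ranges: [-2.6, 2.6], [-0.5, 2.12], [-1.47, 1.34], [0.16, 2.42], [-1.27, 4.41], [0.06, 2.06], [-2.6, 2.6]. Speed limits (rad/s): [2.22, 2.22, 2.79, 2.79, 3.14, 3.14, 3.14].

### API

Orientations are given as a unit quaternion [x, y, z, w].
In Python, from cell import robot gives the robot as it stands. The module is installed in compiled form; this text tells all that it offers.
- The arm moves only by the tool step_arm, never from a script. Its argument "targets" is a list of rows, each a list of 2 entries, a list of its own where there are three numbers: the shift along the tool's x, y, z in units of 25 mm (1.0 is 25 mm), then the turn about the tool's z in units of 5 degrees (1.0 is 5 degrees). In form: [[[dx, dy, dz], yaw], ...]. A call has 1 to 5 rows; each row shifts and turns the commanded pose from where the row before left it, along the tool's axes as they then stand; what a row does not reach is not made up. A row lasts 1/10 s, in which the tool goes at most 50 mm and 8.59 degrees, less where a joint would pass 70% of its speed; a pose out of reach is approached as far as the arm can. A call is refused whole if a number of a shift passes 1 or a number of a turn 1, either way. A call with a gripper value outside its range is refused whole. "grip" is the opening in per cent of the stroke, from 0 (shut) to 100 (fully open), set as the call begins (left out, the last holds). The fingers move at their own pace and stop on an object; "newtons" is the grip in N (left out, the last holds). Time passes only in rows, so rows that do not move let the fingers close. It gives the time, the measured TCP pose, the force, the opening and the grip force at its end, in the units of the state.
- robot.observe(): the state, without advancing time (a new reading comes with each control period).
- robot.read_camera(name): name is "side" or "top" or "wrist"; returns a dict with "img" (384x512x3 uint8, blue, green, red), "fov_y" (degrees; the focal length in pixels is half the picture's height over the tangent of half this angle, whatever the lens; pixels are square), "cx", "cy" (the principal point, pixels), "rvec" (rotation vector, rad) and "tvec" (3), from world to camera coordinates, as OpenCV has them. Camera axes: x right, y down, z forward; pixel columns grow to the right and rows downward; lengths in m; the calibration is good to about 2 mm. A picture is of the moment at which its call begins. There is no depth.
- robot.finish_job(): hands the job in; it is judged then, once.
The state is a dict: "time_s": time; "joints": joint angles; "qd": joint speeds; "joint_torque": joint torques, N m; "ee_pos": TCP position; "eef_rot": TCP orientation; "force": force on the tool from outside, world axes, zero at the start; "moment": the same for the moment, N m; "grip_width": opening from 0.0 (shut) to 1.0 (fully open); "finger_force": force on a finger pad.
Only numpy, scipy, OpenCV 4.12 (cv2) and the standard library are available. Lean on these libraries where they do the work, as an engineer would, in place of code of your own. Each camera call takes 0.05 s, during which the arm holds its last target. There are 200 camera calls.

### The job

The small stain-remover bottle stands close to the edge of its little round wooden stand. Tap or push it gently sideways with the fingertips, low down because it is top-heavy and wobbly, until it stands upright in the middle of the stand. Do not pinch or lift it, tip it or knock it off, and leave everything else on the mat where it is.

Things in the scene. Friction and masses are not known exactly. Their poses are not given: they have to be found in the camera images.
- bottle: the bottle to be centred, round about its z axis, white with a grey cap, 68 mm tall, 0.08 to 0.15 kg, top-heavy. Foot 28 mm diameter up to 4 mm; straight body 40 mm diameter (its widest) from 9 to 34 mm; neck 22 mm at 42 to 48 mm; cap 32 mm up to 68 mm. Origin: centre of its underside, z up. It starts 16 to 26 mm off the stand's middle, in any direction
- bottle_low (a point): a point on the bottle's axis 10 mm above its underside, near the lower end of the straight 40 mm wide part, a good height for pushing. A push much above 20 mm may tip the bottle. Pushed here at under 5 cm/s (a few N at most), by finger ends 5 to 10 mm above the stand's top, it slides along with the fingers and stops when they stop
- stand_top (a point): the middle of the stand's flat round top, where the bottle's underside centre belongs. The top is 84 mm in diameter and 49 mm above the work surface (stand 45 mm tall, on a 4 mm mat); the stand is fixed. Within 75 mm of its middle only the bottle reaches above the stand's top; other things on the mat stay below 85 mm above the work surface
- spare: the spare bottle, of the same shape, size and white-and-grey look as the one on the stand, but standing directly on the mat: leave it alone. Origin: centre of its underside
- jar: closed amber jar, 50 mm diameter, 60 mm tall, bystander. Origin: centre of its underside
- can: closed steel can, 62 mm diameter, 80 mm tall, bystander. Origin: centre of its underside
- cup: open blue dosing cup, 56 mm across the rim, 45 mm tall, bystander. Origin: centre of its underside
- peg1: wooden clothes peg, 72 x 13 x 10 mm, lying on the mat, bystander. Origin: centre of its underside
- peg2: second wooden clothes peg, same size, bystander. Origin: centre of its underside
- brush: wooden scrubbing brush, 100 x 44 x 34 mm, bristles down, bystander. Origin: centre of its underside
Mind the look-alikes: they are no part of the job. Leave any black or green look-alike of the bottle alone. Of the things shaped like the part that bears stand_top, the wooden one is meant.

How it is judged:
At the end, for the whole second after the job is handed in: The bottle stands upright (within 0.05 rad) and still on the stand's top, the centre of its underside within 7 mm of the middle of the stand (horizontal distance between bottle and stand_top below 0.007 m and z of bottle in the frame of stand_top between -0.003 and 0.003 m and angle between bottle's own z axis and vertical below 0.05 rad and linear speed of bottle below 0.01 m/s); the robot touches nothing.
It fails at once if the bottle is lifted: its underside centre comes more than 8 mm above the stand's top (z of bottle in the frame of stand_top above 0.008 m).
It fails at once if the bottle is tipped by more than 0.3 rad (angle between bottle's own z axis and vertical above 0.3 rad).
It fails at once if the bottle is knocked off the stand (z of bottle in the frame of stand_top below -0.01 m).
It fails at once if the bottle is hit, pressed or pinched with more than 5 N (contact force between the fingers and bottle above 5 N).
It fails at once if something else on the mat is moved by more than 15 mm (distance of any of spare, jar, can, cup, peg1, peg2, brush from where it was at the start of the episode above 0.015 m).
It also fails if it takes over 51 s, if anything falls off the work surface, if the arm or the gripper's body presses on something with over 40 N, if the wrist force passes 120 N, or if a joint passes its speed limit or range.

## Working session

There is one attempt and no reset: what is moved stays moved. The work goes in short steps, Python scripts to look and compute and a tool call to move; the robot and the scene stay as the last step left them, time stands still between calls to the robot, and variables do not carry over. Pictures are saved under pics/ and viewed, at most 10 in all, crops included, and the job is handed in when it is done.

Besides the shell and the picture viewer there is one more tool, called after "Request:" by a JSON object that holds its "name" and its "arguments". step_arm: Moves the arm, as the interface text tells. Its arguments: {"type":"object","properties":{"targets":{"type":"array","items":{"type":"array"}},"grip":{"type":"number"},"newtons":{"type":"number"}},"required":["targets"]}

```bash
mkdir -p pics; cat > h.py <<'E'
import numpy as np, cv2
from cell import robot
def cam(n):
    c=robot.read_camera(n); h=c["img"].shape[0]
    f=h/2/np.tan(np.radians(c["fov_y"])/2)
    c["K"]=np.array([[f,0,c["cx"]],[0,f,c["cy"]],[0,0,1]]); c["R"]=cv2.Rodrigues(np.array(c["rvec"],float))[0]; c["t"]=np.array(c["tvec"],float).ravel()
    c["o"]=-c["R"].T@c["t"]; return c
def ray(c,u,v,z):
    d=c["R"].T@np.linalg.solve(c["K"],[u,v,1]); return c["o"]+d*(z-c["o"][2])/d[2]
def proj(c,p): 
    q=c["K"]@(c["R"]@np.array(p)+c["t"]); return q[:2]/q[2]
E
python3 - <<'E'
from h import *
ims=[cam(n) for n in("top","side")]
for n,c in zip(("top","side"),ims): cv2.imwrite(f"pics/{n}0.png",c["img"]); print(n,c["o"],c["K"][0])
s=robot.observe(); print(s["time_s"],s["ee_pos"],s["eef_rot"],s["grip_width"])
E
```

```text
top [ 0.4191296  -0.05174177  1.02953357] [459.01054657   0.         257.8530564 ]
side [ 0.5733362  -0.73505254  0.49006907] [353.54858108   0.         251.97876888]
0.1 [ 0.26988328 -0.56335998  0.23058003] [ 9.75148759e-01  2.21550167e-01 -1.84427889e-04 -6.22508314e-04] 0.9992678225000062
```

View pics/top0.png

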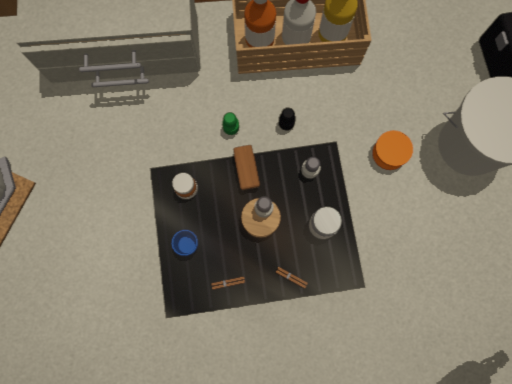

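View pics/side0.png

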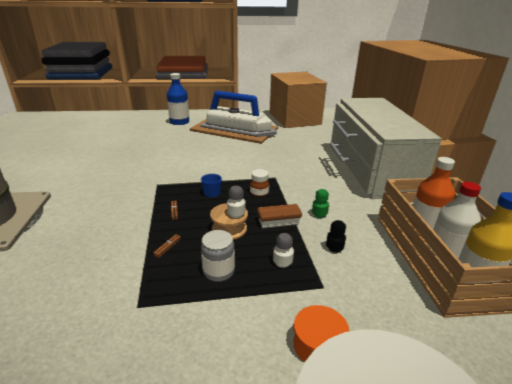

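The top view shows the stand at about (261,218), the bottle's cap at (264,205), the spare at (311,168), and the brush at (247,168). The side view shows the stand at about (229,220) and the bottle at (236,202). Next I'll measure these from enlarged crops.

```bash
python3 - <<'E'
from h import *
t=cam("top"); s=cam("side")
a=cv2.resize(t["img"][185:250,225:300],None,fx=6,fy=6,interpolation=cv2.INTER_NEAREST)
b=cv2.resize(s["img"][175:245,195:270],None,fx=5,fy=5,interpolation=cv2.INTER_NEAREST)
b=cv2.copyMakeBorder(b,0,a.shape[0]-b.shape[0],0,0,cv2.BORDER_CONSTANT) if a.shape[0]>b.shape[0] else b
cv2.imwrite("pics/crop.png",cv2.hconcat([a,b[:a.shape[0]]])[:, :800]); print(a.shape,b.shape)
# wood stand top by colour
for n,c,roi in(("top",t,(225,185,300,250)),("side",s,(195,175,270,245))):
    x0,y0,x1,y1=roi; I=c["img"][y0:y1,x0:x1]; hsv=cv2.cvtColor(I,cv2.COLOR_BGR2HSV)
    m=cv2.inRange(hsv,(8,80,110),(25,255,255))
    k=cv2.findContours(m,cv2.RETR_EXTERNAL,cv2.CHAIN_APPROX_NONE)[0]; k=max(k,key=cv2.contourArea)
    h=cv2.convexHull(k)[:,0]+[x0,y0]
    W=np.array([ray(c,u,v,.049)[:2] for u,v in h])
    A=np.c_[2*W,np.ones(len(W))]; q=np.linalg.lstsq(A,(W**2).sum(1),rcond=None)[0]
    r=np.hypot(*(W-q[:2]).T); print(n,"stand",q[:2],r.mean(),r.min(),r.max())
    g=cv2.inRange(hsv,(0,0,60),(180,70,150)); 
    nn,l,st,ce=cv2.connectedComponentsWithStats(g)
    for i in range(1,nn):
        if st[i,4]>25: print(" grey",st[i]+[x0,y0,0,0,0],ce[i]+[x0,y0],ray(c,*(ce[i]+[x0,y0]),.117),ray(c,*(ce[i]+[x0,y0]),.107))
E
```

```text
(390, 450, 3) (390, 375, 3)
top stand [ 0.58034979 -0.07524209] 0.0416887367367918 0.03949830474108178 0.042435672678764344
 grey [255 196  18  21 285] [263.43859649 206.40701754] [ 0.58938346 -0.08121676  0.117     ] [ 0.59124918 -0.08153976  0.107     ]
 grey [289 217   7  33  72] [291.68055556 234.86111111] [ 0.5271461  -0.13244654  0.117     ] [ 0.5283298  -0.13333095  0.107     ]
 grey [273 233   4  17  27] [274.74074074 240.22222222] [ 0.51927571 -0.0977592   0.117     ] [ 0.52037316 -0.09826348  0.107     ]
side stand [ 0.58267198 -0.0802374 ] 0.04287042155516231 0.04019042836532847 0.04558831183072344
 grey [221 175  49   7 103] [252.19417476 178.75728155] [ 0.63737045 -0.04604127  0.117     ] [ 0.63908687 -0.02757254  0.107     ]
 grey [226 186  20  32 375] [235.84       202.04266667] [ 0.59672521 -0.14095291  0.117     ] [ 0.59735214 -0.12502826  0.107     ]
 grey [250 186  20   9  97] [259.01030928 190.86597938] [ 0.64708529 -0.1000283   0.117     ] [ 0.64906212 -0.08300668  0.107     ]
 grey [260 220  10   8  61] [264.98360656 223.91803279] [ 0.64585528 -0.21852019  0.117     ] [ 0.64779913 -0.2046747   0.107     ]
 grey [201 230  13  15  27] [204.62962963 236.22222222] [ 0.53841755 -0.24760487  0.117     ] [ 0.53748156 -0.23453899  0.107     ]
```

View pics/crop.png

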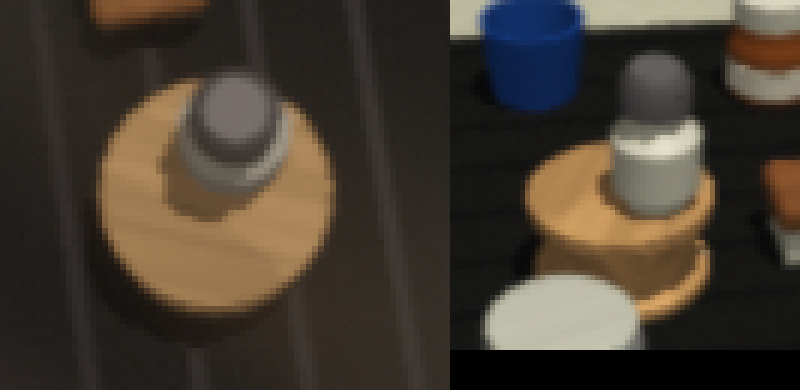

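The crop's left half (top view) shows the cap centred near (264,202.7) and the body near (264,207.8), towards the far edge of the stand. The right half (side view) shows the body axis at column 236.

```bash
python3 - <<'E'
from h import *
t=cam("top"); s=cam("side")
print("cap",ray(t,263.9,202.6,.110),"body",ray(t,263.8,207.6,.07))
# two-view of body mid: triangulate closest points
for uv,us in(((263.9,202.6),(235.7,196)),):
    d1=t["R"].T@np.linalg.solve(t["K"],[*uv,1]); d2=s["R"].T@np.linalg.solve(s["K"],[*us,1])
    ab=np.linalg.lstsq(np.c_[d1,-d2],s["o"]-t["o"],rcond=None)[0]; print(t["o"]+ab[0]*d1,s["o"]+ab[1]*d2)
print("side body z.07",ray(s,236,208.6,.07))
for p in [(.5804,-.0752,.049),(.5827,-.080,.049)]: print(proj(t,p),proj(s,p))
for n,uv,z in(("spare",(312,163),.065),("can",(327,217),.08),("brush",(247,167),.04),("jar",(183,184),.06),("cup",(185,242),.045)): print(n,ray(t,*uv,z))
print(proj(t,[0.27,-.5634,.23]),proj(s,[.27,-.5634,.23]))
q=robot.observe(); print(cv2.Rodrigues(np.eye(3))[0].ravel())
from scipy.spatial.transform import Rotation as Ro
print(Ro.from_quat(q["eef_rot"]).as_matrix())
E
```

```text
cap [ 0.59848961 -0.08306144  0.11      ] body [ 0.59551886 -0.08327873  0.07      ]
[ 0.60106045 -0.08351036  0.09681998] [ 0.59882908 -0.08368254  0.09639061]
side body z.07 [ 0.59880159 -0.09284374  0.07      ]
[260.5168604  216.53014515] [227.50295042 212.43810587]
[262.63675394 215.30299502] [228.5928292  213.59958921]
spare [ 0.68636863 -0.19683775  0.065     ]
can [ 0.5627862  -0.21321346  0.08      ]
brush [ 0.69600822 -0.05480212  0.04      ]
jar [0.66371744 0.08665115 0.06      ]
cup [0.53933866 0.09081272 0.045     ]
[570.65827866 358.7830778 ] [-189.46789155  394.0575668 ]
[0. 0. 0.]
[[ 9.01839642e-01  4.32070867e-01 -1.62947471e-04]
 [ 4.32070897e-01 -9.01839581e-01  3.31842972e-04]
 [-3.57279795e-06 -3.69674007e-04 -9.99999932e-01]]
```

Request:
{"name": "step_arm", "arguments": {"targets": [[[0, 0, 0], 1], [[0, 0, 0], 1], [[0, 0, 0], 1], [[0, 0, 0], 1], [[0, 0, 0], 1]], "grip": 24, "newtons": 20}}

```text
time_s: 0.8
ee_pos: [0.2701, -0.5636, 0.2312]
eef_rot: [1.0, 0.003, -0.0, -0.0]
force: [-0.2, -0.9, -0.6]
grip_width: 0.241
finger_force: 0.0
```

Request:
{"name": "step_arm", "arguments": {"targets": [[[0, 0, 0], 1], [[0, 0, 0], 1], [[0, 0, 0], 1], [[0, 0, 0], 1], [[0, 0, 0], 0.5]]}}

```text
time_s: 1.3
ee_pos: [0.2701, -0.5636, 0.2312]
eef_rot: [0.981, -0.192, -0.0, -0.0]
force: [0.7, 0.7, -1.4]
grip_width: 0.241
finger_force: 0.0
```

Request:
{"name": "step_arm", "arguments": {"targets": [[[0.3, -1, 0], 0], [[0.3, -1, 0], 0], [[0.3, -1, 0], 0], [[0.3, -1, 0], 0], [[0.3, -1, 0], 0]]}}

```text
time_s: 1.8
ee_pos: [0.3521, -0.4607, 0.2313]
eef_rot: [0.982, -0.19, 0.0, 0.0]
force: [0.5, 0.2, 0.0]
grip_width: 0.239
finger_force: 0.0
```

Request:
{"name": "step_arm", "arguments": {"targets": [[[0.3, -1, 0], 0], [[0.3, -1, 0], 0], [[0.3, -1, 0], 0], [[0.3, -1, 0], 0], [[0.3, -1, 0], 0]]}}

```text
time_s: 2.3
ee_pos: [0.4335, -0.3588, 0.2314]
eef_rot: [0.982, -0.19, 0.0, 0.0]
force: [-0.0, -0.9, 0.5]
grip_width: 0.236
finger_force: 0.0
```

Request:
{"name": "step_arm", "arguments": {"targets": [[[0.3, -1, 0], 0], [[0.3, -1, 0], 0], [[0.3, -1, 0], 0], [[0.3, -1, 0], 0], [[0.3, -1, 0], 0]]}}

```text
time_s: 2.8
ee_pos: [0.5149, -0.2568, 0.2314]
eef_rot: [0.982, -0.19, 0.0, 0.0]
force: [0.5, -0.1, -0.3]
grip_width: 0.238
finger_force: 0.0
```

Request:
{"name": "step_arm", "arguments": {"targets": [[[0.4, -1, 0], 0], [[0.4, -1, 0], 0], [[0.3, -1, 0], 0], [[0.3, -1, 0], 0], [[0.3, -1, 0], 0]]}}

```text
time_s: 3.3
ee_pos: [0.6009, -0.1567, 0.2313]
eef_rot: [0.982, -0.19, 0.0, 0.0]
force: [1.1, -0.2, -0.1]
grip_width: 0.239
finger_force: 0.0
```

Request:
{"name": "step_arm", "arguments": {"targets": [[[0.3, -1, 0], 0], [[0.3, -1, 0], 0], [[0.3, -0.7, 0], 0], [[0, 0, 0.7], 0], [[0, 0, 0.7], 0]]}}

```text
time_s: 3.8
ee_pos: [0.647, -0.1024, 0.196]
eef_rot: [0.982, -0.189, 0.0, -0.0]
force: [-1.2, -0.7, -0.2]
grip_width: 0.241
finger_force: 0.0
```

```bash
python3 - <<'E'
from h import *
t=cam("top");s=cam("side");w=cam("wrist")
cv2.imwrite("pics/w1.png",w["img"])
q=robot.observe(); p=q["ee_pos"]; print(p,q["eef_rot"],proj(t,p),proj(s,p),w["o"])
for n,P in(("stand",(.5804,-.0755,.049)),("cap",(.5985,-.083,.117)),("foot",(.5985,-.083,.058))): print(n,proj(w,P))
a=cv2.resize(t["img"][150:250,215:315],None,fx=4,fy=4); b=cv2.resize(s["img"][140:240,190:290],None,fx=4,fy=4)
cv2.imwrite("pics/ts1.png",cv2.hconcat([a,b]))
E
```

```text
[ 0.6457613  -0.10333507  0.1953019 ] [ 9.81791011e-01 -1.89960609e-01 -1.16659494e-03  1.32234464e-04] [273.24079872 168.40404306] [259.46678145 157.41961304] [ 0.72391209 -0.13460273  0.33724119]
stand [256.91449745 240.5453023 ]
cap [256.81893746 258.24715297]
foot [257.05791497 227.98327964]
```

View pics/w1.png

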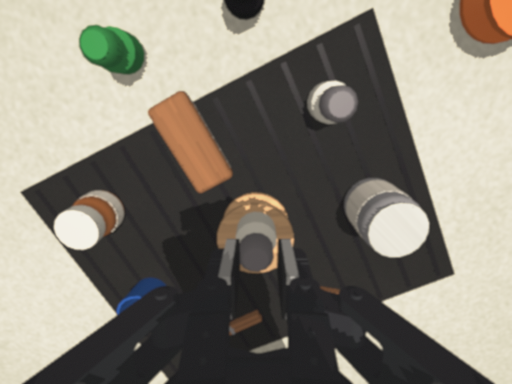

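View pics/ts1.png

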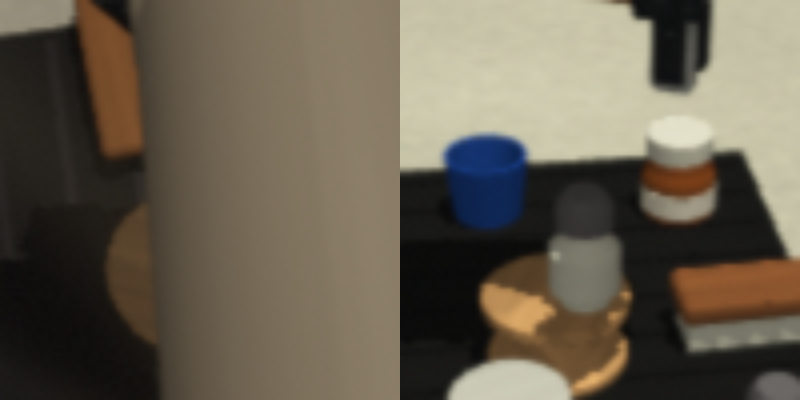

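The wrist view shows the stand centred near column 256 with its far rim at row 193. The cap is at (257,252), so bottle and stand both lie on the gripper's midline. In the side crop the fingers hang clear behind the bottle. I'll go down.

```bash
cat >> h.py <<'E'
def meas(w,zc=.112):
    hsv=cv2.cvtColor(w["img"],cv2.COLOR_BGR2HSV); m=cv2.inRange(hsv,(8,70,60),(25,255,255)); m[:,:200]=0; m[:,310:]=0; m[:180]=0; m[300:]=0
    m=cv2.morphologyEx(m,cv2.MORPH_OPEN,np.ones((3,3)))
    n,l,st,ce=cv2.connectedComponentsWithStats(m); i=1+np.argmax(st[1:,4]); k=cv2.findContours((l==i).astype(np.uint8),0,1)[0][0]
    h=cv2.convexHull(k)[:,0]; W=np.array([ray(w,u,v,.049)[:2] for u,v in h])
    return st[i],W
E
python3 - <<'E'
from h import *
from scipy.optimize import least_squares
w=cam("wrist"); st,W=meas(w); print(st)
f=least_squares(lambda p:np.hypot(*(W-p).T)-.042,[.58,-.075],loss="soft_l1",f_scale=.001)
print(f.x,np.round(f.fun*1e3,1),len(W))
g=cv2.cvtColor(w["img"],cv2.COLOR_BGR2GRAY)[225:280,230:285]; hs=cv2.cvtColor(w["img"],cv2.COLOR_BGR2HSV)
b=w["img"][225:285:4,236:280:4]; print(b.sum(2)//3)
print(ray(w,257.5,252,.112))
E
```

```text
[ 216  192   79   82 2390]
[ 0.58951747 -0.07645252] [ 6.1  5.8  5.4  5.1  4.5  2.8  0.1 -0.8 -0.2  1.2  3.   8.6  8.7  9.5
  9.2  9.   8.5  8.1  7.6  6.7  2.3  2.3  2.2  0.4 -1.4 -1.8 -0.1  0.6
  1.6  4.   5.2  5.6  6. ] 33
[[107 120 135 146 147 146 146 145 131 120 108]
 [110 137 145 146 147 147 147 146 146 131 108]
 [120 143 144 133 101  94 106 138 145 143 112]
 [128 142  99  71  73  72  72  70 112 142 147]
 [ 64 100  71  73  75  75  75  72  70 129 158]
 [ 47  62  74  77  77  78  77  74  72 102 161]
 [ 37  65  77  80  81  81  81  77  75 107 183]
 [ 33  60  79  82  82  82  82  81  75  94 156]
 [ 29  61  80  81  81  82  81  82  78  87 153]
 [ 31  59  80  81  81  81  82  81  76 139 150]
 [ 30  75  74  81  81  82  81  80  97 175 142]
 [ 30  72  98  85  81  81  89 140 175 115  53]
 [ 31  33  33  46  53  61  57  60  45  47  45]
 [ 30  30  33  32  33  32  32  47  48  44  47]
 [ 29  29  32  34  33  34  33  33  51  45  45]]
[ 0.60109935 -0.0845416   0.112     ]
```

Request:
{"name": "step_arm", "arguments": {"targets": [[[0, 0, 1], 0], [[0, 0, 1], 0], [[0, 0, 1], 0], [[0, 0, 0.7], 0], [[0, 0, 0.7], 0]]}}

```text
time_s: 4.5
ee_pos: [0.6471, -0.1036, 0.0869]
eef_rot: [0.982, -0.19, 0.001, 0.0]
force: [0.0, -0.6, 0.8]
grip_width: 0.24
finger_force: 0.0
```

Request:
{"name": "step_arm", "arguments": {"targets": [[[0, 0, 0.5], 0], [[0, 0, 0.4], 0], [[0, -0.05, 0.3], 0], [[0, 0, 0.1], 0], [[0, 0, 0], 0]]}}

```text
time_s: 5.0
ee_pos: [0.6471, -0.1021, 0.054]
eef_rot: [0.982, -0.19, 0.0, -0.0]
force: [-0.5, -0.2, 0.3]
grip_width: 0.237
finger_force: 0.0
```

Request:
{"name": "step_arm", "arguments": {"targets": [[[-0.15, 0, 0], 0], [[-0.15, 0, 0], 0], [[-0.15, 0, 0], 0], [[-0.15, 0, 0], 0], [[0, 0, 0], 0]]}}

```text
time_s: 5.5
ee_pos: [0.6326, -0.0963, 0.054]
eef_rot: [0.982, -0.19, 0.0, 0.0]
force: [0.4, -0.6, 0.6]
grip_width: 0.243
finger_force: 0.0
```

```bash
python3 - <<'E'
from h import *
w=cam("wrist");s=cam("side")
a=cv2.resize(w["img"][170:320,180:330],None,fx=2.66,fy=2.66); b=cv2.resize(s["img"][160:240,200:280],a.shape[:2])
cv2.imwrite("pics/w2.png",cv2.hconcat([a,b]))
q=robot.observe(); p=np.array(q["ee_pos"]); print(p,q["force"])
for n,P in(("stand",(.5804,-.0755,.049)),("cap",(.5985,-.083,.117)),("tcp",p)): print(n,(proj(w,P)-[180,170])*2.66,(proj(s,P)-[200,160])*5+[400,0])
E
```

```text
[ 0.6330076  -0.09662316  0.05399193] [-0.07713316  0.22832142  0.50888524]
stand [209.25878281 416.40733244] [537.53179442 262.56326091]
cap [211.02262336 656.60023551] [577.16689152 137.65167978]
tcp [209.39066887 217.24506693] [658.83512472 275.61230152]
```

View pics/w2.png

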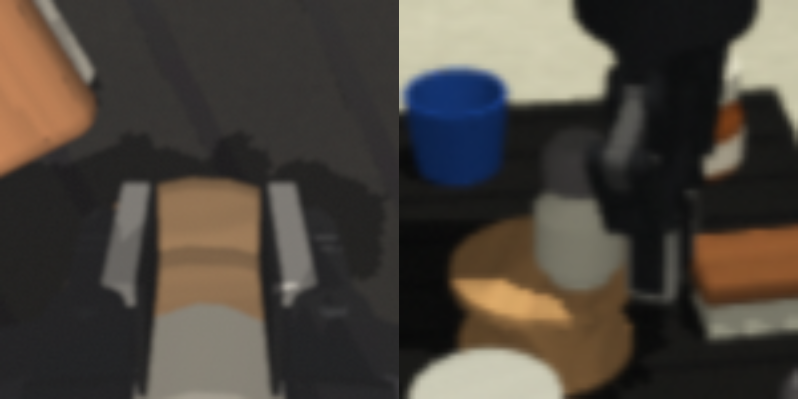

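The wrist crop shows the bottle's body centred between the fingers at column 209, with the gap not yet closed. In the side crop the fingers stand behind the bottle at the edge of the stand, low down. I'll push slowly.

Request:
{"name": "step_arm", "arguments": {"targets": [[[-0.1, 0, 0], 0], [[-0.1, 0, 0], 0], [[-0.1, 0, 0], 0], [[-0.1, 0, 0], 0], [[-0.1, 0, 0], 0]]}}

```text
time_s: 6.1
ee_pos: [0.6213, -0.0918, 0.0539]
eef_rot: [0.982, -0.19, 0.0, -0.0]
force: [-0.5, -0.0, -0.5]
grip_width: 0.238
finger_force: 0.3
```

Request:
{"name": "step_arm", "arguments": {"targets": [[[-0.1, 0, 0], 0], [[-0.1, 0, 0], 0], [[-0.1, 0, 0], 0], [[-0.1, 0, 0], 0], [[0, 0, 0], 0]]}}

```text
time_s: 6.6
ee_pos: [0.6118, -0.088, 0.0539]
eef_rot: [0.982, -0.19, -0.0, 0.0]
force: [0.8, 0.5, 1.1]
grip_width: 0.238
finger_force: 0.0
```

```bash
python3 - <<'E'
from h import *
w=cam("wrist");s=cam("side")
a=cv2.resize(w["img"][170:320,180:330],(400,400)); b=cv2.resize(s["img"][160:240,200:280],(400,400))
cv2.imwrite("pics/w3.png",cv2.hconcat([a,b]))
q=robot.observe(); p=np.array(q["ee_pos"]); print(p,q["force"])
for n,P in(("stand",(.5804,-.0755,.049)),("body",(.5804,-.0755,.07)),("cap",(.5804,-.0755,.107)),("tcp",p)): print(n,(proj(s,P)-[200,160])*5+[400,0])
E
```

```text
[ 0.6120237  -0.08818373  0.05382104] [-0.20962447 -0.07929276  0.2759248 ]
stand [537.53179442 262.56326091]
body [536.4862729  222.96559654]
cap [534.57168223 150.45315437]
tcp [609.83335836 266.90118769]
```

View pics/w3.png

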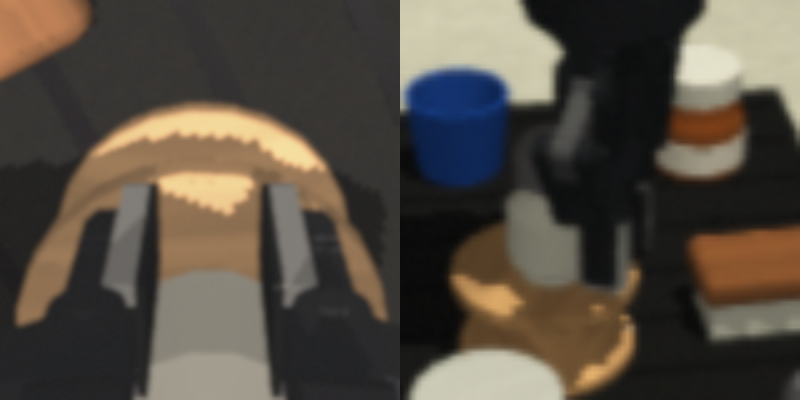

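The side crop shows the body's left edge at column 506. Centred on the stand, it would be at about 492, so about 6 mm remains, which agrees with the geometry. I'll finish the push and back off.

Request:
{"name": "step_arm", "arguments": {"targets": [[[-0.1, 0, 0], 0], [[-0.1, 0, 0], 0], [[-0.04, 0, 0], 0], [[0, 0, 0], 0], [[0, 0, 0], 0]]}}

```text
time_s: 7.2
ee_pos: [0.6064, -0.0859, 0.0538]
eef_rot: [0.982, -0.19, -0.0, 0.0]
force: [0.2, -0.4, -1.3]
grip_width: 0.238
finger_force: 0.0
```

Request:
{"name": "step_arm", "arguments": {"targets": [[[0.1, 0, 0], 0], [[0.2, 0, 0], 0], [[0.3, 0, 0], 0], [[0.5, 0, 0], 0], [[0.5, 0, 0], 0]]}}

```text
time_s: 7.7
ee_pos: [0.6446, -0.1013, 0.0538]
eef_rot: [0.982, -0.19, 0.0, 0.0]
force: [-0.4, 1.0, 0.0]
grip_width: 0.239
finger_force: 0.0
```

Request:
{"name": "step_arm", "arguments": {"targets": [[[0, 0, -1], 0], [[0, 0, -1], 0], [[0, 0, -1], 0], [[0, 0, -1], 0], [[0, 0, -1], 0]]}}

```text
time_s: 8.2
ee_pos: [0.6441, -0.1012, 0.1798]
eef_rot: [0.982, -0.19, 0.0, -0.0]
force: [0.2, 0.4, -0.3]
grip_width: 0.242
finger_force: 0.0
```

Request:
{"name": "step_arm", "arguments": {"targets": [[[0, 1, 0], 0], [[0, 1, 0], 0], [[0, 1, 0], 0], [[0, 1, 0], 0], [[0, 1, 0], 0]]}}

```text
time_s: 8.7
ee_pos: [0.597, -0.2181, 0.1789]
eef_rot: [0.982, -0.19, 0.0, 0.0]
force: [-0.2, -0.8, -0.6]
grip_width: 0.238
finger_force: 0.0
```

Request:
{"name": "step_arm", "arguments": {"targets": [[[0, 1, 0], 0], [[0, 1, 0], 0], [[0, 1, 0], 0], [[0, 1, 0], 0], [[0, 0, 0], 0]]}}

```text
time_s: 9.2
ee_pos: [0.5578, -0.3146, 0.1787]
eef_rot: [0.981, -0.193, -0.0, 0.001]
force: [0.3, -0.1, 0.1]
grip_width: 0.239
finger_force: 0.0
```

```bash
python3 - <<'E'
from h import *
t=cam("top"); s=cam("side")
a=cv2.resize(t["img"][185:251,225:291],None,fx=6,fy=6,interpolation=cv2.INTER_NEAREST)
b=cv2.resize(s["img"][175:241,195:261],None,fx=6,fy=6,interpolation=cv2.INTER_NEAREST)
cv2.imwrite("pics/f.png",cv2.hconcat([a,b]))
for n,P in(("stand",(.5804,-.0755,.049)),("body",(.5804,-.0755,.07)),("cap",(.5804,-.0755,.107)),("captop",(.5804,-.0755,.117))): print(n,(proj(t,P)-[225,185]+.5)*6,(proj(s,P)-[195,175]+.5)*6+[396,0])
E
```

```text
stand [216.93032887 192.11289781] [594.0381533  228.07591309]
body [217.53788656 182.36599446] [592.78352748 180.55871585]
cap [218.67317926 164.15276382] [590.48601867  93.54378524]
captop [218.99523347 158.98612482] [589.84513644  69.2712678 ]
```

View pics/f.png

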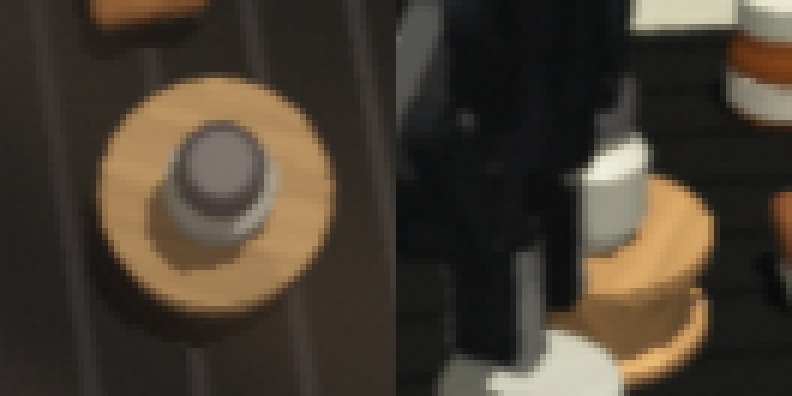

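The top crop shows the cap at (221,162), against about (219,163) for a centred bottle. It stands upright within roughly 1–2 mm of the middle, and the gripper is clear at z = 0.18. I'll hand in.

```bash
python3 -c "
from cell import robot
print(robot.finish_job())"
```

```text
the job is handed in; nothing more can be done
None
```

I pushed the bottle to the middle of the wooden stand, where it stands upright and about 1–2 mm off centre by the last top view. The gripper is clear and the job is handed in, though no verdict was returned.

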